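# Put the shoe brush away bristles down in its drawer

### The job

Pull the drawer of the small shoe-care cabinet fully out, turn the wooden shoe brush over, and set it bristles down in the rectangular recess of the drawer so that the bristles rest flat on the bottom of the recess. Let go of the brush and leave the drawer open to air; leave the other things on the ledge and on the cabinet where they are.

Things in the scene. Friction and masses are not known exactly. Their poses are not given: they have to be found in the camera images.
- brush: Beechwood shoe brush: wooden block 96 x 46 x 28 mm (x, y, z), dark stiff bristle field 84 x 38 mm standing 20 mm out of it; 48 mm high in all. Origin: centre of the flat outer face of the wooden back; x along its length, z from back to bristles. It starts lying on its back, bristles (z) up. Both ends alike. About 0.14 kg, most in the wood; it can stand on one end.
- bristle_face (a point): Centre of the flat face formed by the bristle tips, 48 mm along z from the brush's origin; axes as the brush.
- cabinet: Low white shoe-care cabinet with a wooden top, 260 x 260 x 100 mm, fixed to the ledge. Origin at the centre of its underside; its front, with the drawer, faces its own -x.
- drawer (a joint): How far the cabinet's drawer is pulled out along the cabinet's -x: 0 = shut, 0.16 m = fully out at its stop. It slides with a few newtons of friction and stays where it is left.
- drawer_handle (a point): Middle of the drawer's dark bar handle, a level bar 110 mm long along the drawer's y and about 10 mm thick, 62 mm above the ledge and 35 mm in front of the drawer front (which is 14 mm thick; its top edge is 94 mm above the ledge). Axes as the cabinet.
- recess (a point): Centre of the floor of the rectangular recess in the drawer's grey insert, 32 mm above the ledge, 134 mm in +x from the handle's middle. Recess: 44 mm along x, 90 mm along y, 12 mm deep, slight chamfer; the insert's flat top is 44 mm above the ledge, the drawer's side strips 50 mm. It moves with the drawer; axes as the cabinet.
- canister: Bystander: tall aluminium canister with a dark screw top, 76 mm in diameter, 206 mm high, standing. Origin at the centre of its underside, z up.
- tin: Bystander: round steel polish tin, 75 mm in diameter, 25 mm high. Origin at the centre of its underside.
- scraper: Bystander: orange plastic ice scraper, lying flat, about 190 mm long along its x (from -110 to +79 mm) and 100 mm wide at its +x blade, 18 mm high. Origin on its underside.
- shoehorn: Bystander: steel shoehorn, lying flat, 183 mm long along its x (from -100 to +83 mm), 36 mm wide, 6 mm thick. Origin on its underside.
- dish: Bystander: small blue key dish, 90 mm across, 28 mm high, on top of the cabinet. Origin at the centre of its underside.
There are look-alikes about, which are no part of the job. Several things have the shape of the brush; the one meant has the colours described above.

How it is judged:
On the way, in this order (a step that is already met when the one before it is completed fails the run):
1. the drawer is pulled out to its stop (value of joint drawer above 0.15 m), for 0.2 s.
2. the brush lies bristles down in the recess (angle between brush's own z axis and vertical above 3.04 rad and horizontal distance between bristle_face and recess below 0.007 m and z of bristle_face in the frame of recess below 0.004 m), for 0.2 s.
At the end, for the whole second after the job is handed in: The drawer is out at its stop (at least 150 of 160 mm) and the brush rests, released and still, bristles down (back level within 0.1 rad) in the recess: the middle of the bristle face within 7 mm sideways of the middle of the recess and less than 4 mm above its floor, its length along the recess (all of step 2 and value of joint drawer above 0.15 m and angle between the x axis of brush and the y axis of recess, either way round below 0.15 rad and linear speed of brush below 0.01 m/s); the robot touches nothing.
It fails at once if a bystander on the ledge or the cabinet is pushed more than 40 mm from its place, or the canister is tipped over (distance of any of canister, tin, scraper, shoehorn, dish from where it was at the start of the episode above 0.04 m or angle between canister's own z axis and vertical above 0.5 rad).
It also fails if it takes over 67 s, if anything falls off the work surface, if the arm or the gripper's body presses on something with over 40 N, if the wrist force passes 120 N, or if a joint passes its speed limit or range.

### The arm

A 7-joint arm with a two-finger parallel gripper is mounted at the origin on the work surface. World frame = base frame: x ahead of the robot, y to its left, z up, the work surface at z = 0. Lengths are in m, angles in rad, forces in N, time in s.
With the tool pointing down it reaches from about 0.425 to 0.875 m from the base axis. Payload 4.7 kg.
Tool frame: the origin (TCP) lies midway between the tips of the shut fingers; the grasp point (between the pads) lies 19 mm behind it; z points along the fingers, y is the line along which they close (so a half turn about z gives the same grasp; the last joint's range is limited). The gripper opens to 87 mm and grips with 3 to 60 N. Pads are 19 mm wide; open, the fingers measure 117 mm over their backs; the gripper's body (75 mm by 190 mm) begins 51 mm behind the grasp point.
Start: joints at [1.281, 0.321, -0.07, 1.45, 0.023, 1.371, -0.057], TCP at [0.194, -0.62, 0.223] pointing down, gripper open.
Joint ranges: [-2.86, 2.86], [-0.3, 2.09], [-1.38, 1.24], [0.06, 2.45], [-1.56, 4.7], [0.09, 2.05], [-2.69, 2.69]. Speed limits (rad/s): [2.57, 2.57, 3.14, 3.14, 3.14, 3.14, 3.14].

### API

Orientations are given as a unit quaternion [w, x, y, z].
In Python, from bench import robot gives the robot as it stands. Calls block until the motion is done:
- robot.movep(position, orientation): joint-space move of the TCP to a pose.
- robot.line_to(position, rotation=None, v=0.15, stop_force=None): straight line of the TCP; rotation=None keeps the orientation; v is the mean speed in m/s. With stop_force (N) it stops when the force on the tool has changed by that much, and returns True; else False.
- robot.movej(angles): joint-space move.
- robot.command_gripper(opening): opening from 0.0 (shut) to 1.0 (fully open); the grip force is fixed at half the most; returns when the fingers have stopped.
- robot.pause(seconds).
- robot.solve_ik(position, orientation): joint angles nearest the present ones, or None.
- robot.read_state(): the state.
- robot.snapshot(name): name is "side" or "top"; returns a dict with "image" (400x640x3 uint8, blue, green, red), "mtx" (3x3 intrinsics, pixels), "world_from_camera" (4x4, takes a point from camera to world coordinates). Camera axes: x right, y down, z forward; pixel columns grow to the right and rows downward; lengths in m; the calibration is good to about 2 mm. A picture is of the moment at which its call begins. There is no depth.
A pose or a line that the arm cannot do raises robot.Unreachable and nothing moves.
- robot.close_job(): hands the job in; it is judged then, once.
The state is a dict: "time_s": time; "joint_positions": joint angles; "qvel": joint speeds; "effort": joint torques, N m; "eef_pos": TCP position; "orientation": TCP orientation; "wrist_force": force on the tool from outside, world axes, zero at the start; "torque": the same for the moment, N m; "width": opening from 0.0 (shut) to 1.0 (fully open); "gripper_force": force on a finger pad.
Only numpy, scipy, OpenCV 4.12 (cv2) and the standard library are available. Lean on these libraries where they do the work, as an engineer would, in place of code of your own. Each camera call takes 0.05 s, during which the arm holds its last target. There are 200 camera calls.

## Working session

There is one attempt and no reset: what is moved stays moved. The work goes in short steps, each a Python script; the robot and the scene stay as the last script left them, time stands still between calls to the robot, and variables do not carry over. Pictures are saved under pics/ and viewed, at most 10 in all, crops included, and the job is handed in when it is done.

```bash
ls; mkdir -p pics
python3 - <<'E'
from bench import robot
import cv2,numpy as np
np.set_printoptions(precision=4,suppress=True)
for n in("side","top"):
    s=robot.snapshot(n); cv2.imwrite(f"pics/{n}0.png",s["image"]); np.savez(f"{n}0.npz",**s); print(n,s["mtx"],s["world_from_camera"])
st=robot.read_state(); print(st)
E
```

```text
pics
side [[431.4113   0.     317.9977]
 [  0.     431.4113 211.2878]
 [  0.       0.       1.    ]] [[-0.9681 -0.139   0.2083  0.3052]
 [-0.2503  0.5585 -0.7908  1.0671]
 [-0.0064 -0.8178 -0.5755  0.9187]
 [ 0.      0.      0.      1.    ]]
top [[441.7857   0.     313.827 ]
 [  0.     441.7857 200.6441]
 [  0.       0.       1.    ]] [[-0.0234 -0.9917  0.1267  0.4264]
 [-0.9997  0.0232 -0.0025 -0.0947]
 [-0.0005 -0.1267 -0.9919  1.4379]
 [ 0.      0.      0.      1.    ]]
{'time_s': 0.1, 'joint_positions': array([ 1.2811,  0.3218, -0.0701,  1.4515,  0.0226,  1.3708, -0.0569]), 'qvel': array([-0.0007, -0.0013,  0.0008, -0.0019,  0.0006, -0.0011,  0.0002]), 'effort': array([ -0.0011, -49.2573,  -0.4059, -31.34  ,  -0.0639,   0.0395,
         0.0001]), 'eef_pos': array([ 0.1943, -0.6198,  0.2216]), 'orientation': array([-0.0008,  0.9885,  0.1513, -0.0002]), 'wrist_force': array([-0.9009, -0.5665,  0.6197]), 'torque': array([ 0.0463, -0.0107, -0.0069]), 'gripper_force': 0.0, 'width': 0.9973055895558348}
```

View pics/top0.png

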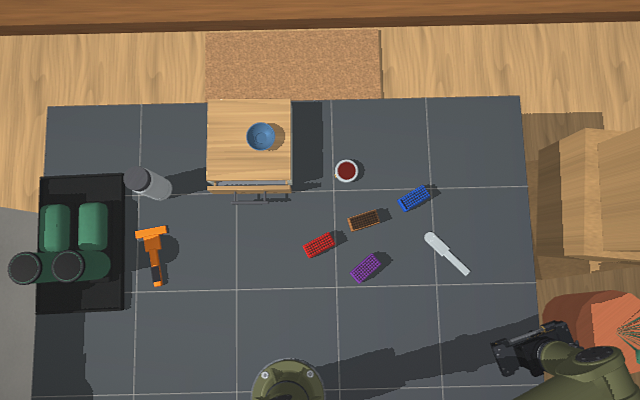

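View pics/side0.png

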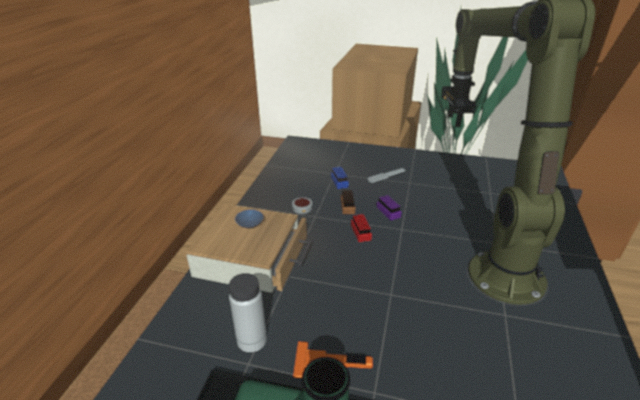

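The top view shows four brush-shaped things: red at (319,244), beech or brown at (364,219), blue at (414,198) and purple at (365,267). By its wood and dark bristles I choose the one at (364,219), which is at (348,202) in the side view. The cabinet is at about (249,147) and its handle bar at about (262,204), with the drawer front facing the robot. I'll check brush and handle in a close crop.

Run:
```python
import cv2,numpy as np
t=cv2.imread("pics/top0.png");s=cv2.imread("pics/side0.png")
c=lambda im,x,y,w,h,k:cv2.resize(im[y:y+h,x:x+w],None,fx=k,fy=k,interpolation=cv2.INTER_CUBIC)
a=c(t,200,170,100,45,8)      # drawer 800x360
b=c(t,340,200,50,30,8)        # brush 400x240
d=c(s,325,182,50,30,8)
cv2.imwrite("pics/crop1.png",np.vstack([a,np.hstack([b,d])]))
```

```text
(no output)
```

View pics/crop1.png

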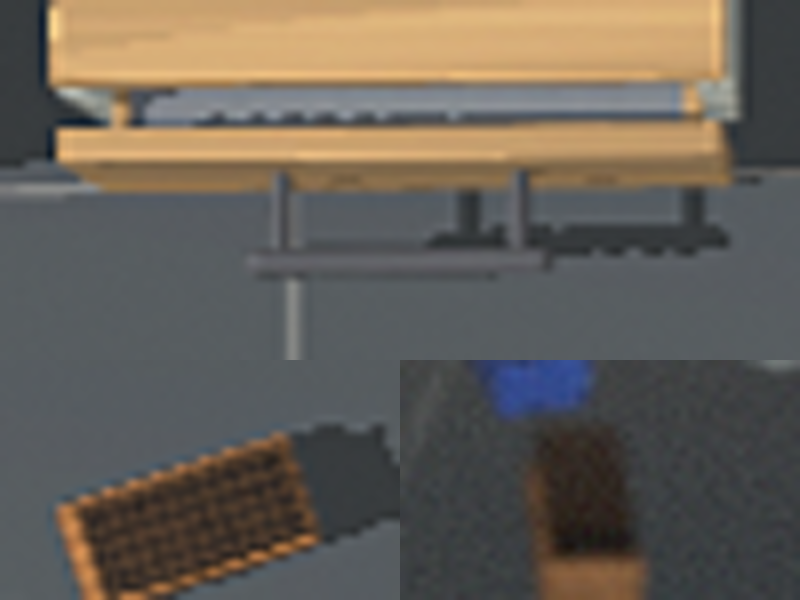

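The crop confirms it: beech block with dark brown bristles at top (364,219). The handle bar runs from about (231,203) to (268,203), and the drawer already stands slightly ajar. Next I'll measure by fitting both views.

```bash
cat > vis.py <<'E'
import cv2,numpy as np
from scipy.optimize import minimize,least_squares
from scipy.spatial.transform import Rotation as R
def proj(s,P):
    T=np.linalg.inv(s["world_from_camera"]); c=np.atleast_2d(P)@T[:3,:3].T+T[:3,3]
    p=c@s["mtx"].T; return p[:,:2]/p[:,2:]
def onz(s,px,z):
    W=s["world_from_camera"]; d=W[:3,:3]@np.linalg.solve(s["mtx"],[px[0],px[1],1]); o=W[:3,3]
    return o+d*(z-o[2])/d[2]
def tri(views,pxs):
    x0=onz(views[0],pxs[0],.05)
    r=least_squares(lambda P:np.concatenate([proj(v,P)[0]-p for v,p in zip(views,pxs)]),x0)
    return r.x,np.sqrt(np.mean(r.fun**2))
def box(lx,ly,z0,z1): return np.array([[i*lx/2,j*ly/2,k] for i in(-1,1) for j in(-1,1) for k in(z0,z1)])
WOOD=box(.096,.046,0,.028); BR=box(.084,.038,.028,.048)
def brushmask(im,c,r=26):
    b,g,rr=[im[...,i].astype(int) for i in range(3)]
    m=((rr-b>10)&(g-b>-3)).astype(np.uint8); k=np.zeros_like(m); cv2.circle(k,tuple(int(v) for v in c),r,1,-1); m&=k
    m=cv2.morphologyEx(m,cv2.MORPH_CLOSE,np.ones((3,3)))
    n,l,st,_=cv2.connectedComponentsWithStats(m); i=1+np.argmax(st[1:,4]); return (l==i).astype(np.uint8)
def sil(s,pts_list,shape,k=4):
    m=np.zeros((shape[0]*k,shape[1]*k),np.uint8)
    for P in pts_list:
        h=cv2.convexHull(((proj(s,P)+.5)*k*16-8).astype(np.int32)); cv2.fillConvexPoly(m,h,1,shift=4)
    return m
def fitbrush(views,masks,x0,flip=False,fixz=None):
    """x0=(x,y,yaw,z of origin). returns fit, per-view IoU"""
    k=4; M=[cv2.resize(m,None,fx=k,fy=k,interpolation=cv2.INTER_LINEAR) if 0 else (cv2.resize(m.astype(np.float32),None,fx=k,fy=k)>.5).astype(np.uint8) for m in masks]
    def iou(x):
        Rm=R.from_euler('z',x[2]).as_matrix()@(np.diag([1,-1,-1]) if flip else np.eye(3))
        t=np.array([x[0],x[1],x[3] if fixz is None else fixz]); o=[]
        for s,m in zip(views,M):
            q=sil(s,[WOOD@Rm.T+t,BR@Rm.T+t],masks[0].shape,k); o.append((q&m).sum()/(q|m).sum())
        return o
    best=None
    for dy in (-.2,0,.2):
        x=np.array(x0)+[0,0,dy,0]; sim=np.vstack([x]+[x+e for e in np.diag([.01,.01,.15,.006])])
        r=minimize(lambda x:-sum(iou(x)),x,method="Nelder-Mead",options=dict(initial_simplex=sim,xatol=1e-4,fatol=1e-4,maxiter=200))
        if best is None or r.fun<best.fun: best=r
    return best.x,iou(best.x)
E
python3 - <<'E'
from vis import *
np.set_printoptions(precision=4,suppress=True)
t=dict(np.load("top0.npz"));s=dict(np.load("side0.npz"))
mt=brushmask(t["image"],(364,219));ms=brushmask(s["image"],(348,202),18); print(mt.sum(),ms.sum())
c=onz(t,(364,219),.03); print("c",c)
for v,m in(([t,s],[mt,ms]),([t],[mt])):
    print(fitbrush(v,m,[c[0],c[1],1.9,0.0],fixz=None if len(v)==2 else 0))
for n,p in dict(red=(319,244),blue=(414,198),purple=(365,267),tin=(346,170),horn=(447,253),dish=(261,136)).items(): print(n,onz(t,p,.03 if n!="dish" else .12))
print("handle top-view at .062",onz(t,(231.3,202.8),.067),onz(t,(268.3,202.5),.067))
print("cab corners",[onz(t,p,.1) for p in((207,98.5),(291,99.5),(206.5,180),(290.5,180))])
b=cv2.resize(s["image"][185:285,180:340],None,fx=5,fy=5,interpolation=cv2.INTER_CUBIC)
cv2.drawContours(s["image"],cv2.findContours(ms,0,2)[0],-1,(0,255,0),1)
cv2.imwrite("pics/side_handle.png",b)
E
```

```text
470 343
c [ 0.5433 -0.2571  0.03  ]
(array([ 0.5409, -0.2561,  1.8749, -0.0068]), [np.float64(0.9534791776489193), np.float64(0.8136986301369863)])
(array([ 0.5407, -0.2554,  1.8663,  0.0133]), [np.float64(0.9615840021049862)])
red [ 0.4672 -0.1114  0.03  ]
blue [ 0.6072 -0.4203  0.03  ]
purple [ 0.3916 -0.2545  0.03  ]
tin [ 0.7039 -0.2048  0.03  ]
horn [ 0.4294 -0.5156  0.03  ]
dish [0.7982 0.0592 0.12  ]
handle top-view at .062 [0.6007 0.16   0.067 ] [0.599  0.0444 0.067 ]
cab corners [array([0.929 , 0.2304, 0.1   ]), array([ 0.9195, -0.0337,  0.1   ]), array([0.6689, 0.2301, 0.1   ]), array([ 0.6628, -0.0279,  0.1   ])]
```

View pics/side_handle.png

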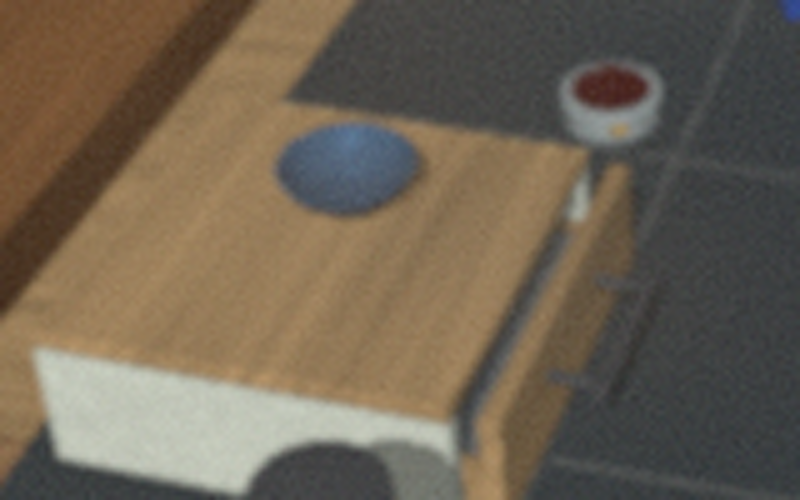

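The side crop shows the handle bar from px (311,242) to (303,265), with the drawer slightly open. I'll triangulate it, check reachability of the two-stage flip, and pull the drawer.

```bash
cat > kin.py <<'E'
import numpy as np
from bench import robot
from scipy.spatial.transform import Rotation as R
Z=np.array([0,0,1.])
def quat(az,phi,sgn=1):
    """tool points down, tilted by phi towards horizontal heading az; closes along the horizontal normal to az"""
    d=np.array([np.cos(az),np.sin(az),0]); zt=-Z*np.cos(phi)+d*np.sin(phi); y=sgn*np.cross(d,Z)
    q=R.from_matrix(np.c_[np.cross(y,zt),y,zt]).as_quat(); return np.roll(q,1),zt
def gp(P,az,phi,sgn=1,back=.019):
    """TCP pose for grasp point P"""
    q,zt=quat(az,phi,sgn); return np.asarray(P,float)+back*zt,q
E
python3 - <<'E'
from vis import *; from kin import *
np.set_printoptions(precision=4,suppress=True)
t=dict(np.load("top0.npz"));s=dict(np.load("side0.npz"))
A=tri([t,s],[(231.3,202.8),(303,265)]);B=tri([t,s],[(268.3,202.5),(311,242)]); print(A,B)
for sg in(1,-1):
  p,q=gp([.6,.102,.067],-0.02+np.pi/2,0,sg); print("handle",sg,robot.solve_ik(p,q))
  for az0 in(1.87,1.87-np.pi):
    d=np.array([np.cos(az0),np.sin(az0),0]); P=np.array([.541,-.256,.016])+.026*d
    print("pick",sg,round(az0,2),[round(np.degrees(f)) for f in np.radians([-60,-45,-30,-20,0]) if robot.solve_ik(*gp(P,az0,f,sg)) is not None])
for site in((.5,-.3),(.55,-.256),(.6,-.1),(.45,-.4),(.5,0.)):
  for az in np.arange(-np.pi,np.pi,np.pi/6):
    r=[]
    for sg in(1,-1):
      for h in (.071,):
        r.append([f for f in(-70,-60,-50,-40,-30,-20,20,30,40,50,60,70) if robot.solve_ik(*gp([*site,h],az,np.radians(f),sg)) is not None])
    if max(max(q,default=0)-min(q,default=0) for q in r)>=90: print(site,round(np.degrees(az)),r)
E
```

```text
(array([0.5962, 0.1607, 0.0573]), np.float64(1.2686023471826335)) (array([0.5994, 0.0456, 0.0522]), np.float64(0.3200409378213493))
handle 1 [ 0.6001  0.6286 -1.0645  1.7184  0.596   1.1582 -0.6554]
pick 1 1.87 [-60, -45, -30, -20, 0]
pick 1 -1.27 [-60, -45, -30, -20, 0]
handle -1 [ 0.6632  0.7069 -1.1805  1.7167  0.6977  1.2079  2.4207]
pick -1 1.87 [-60, -45, -30, -20, 0]
pick -1 -1.27 [-60, -45, -30, -20, 0]
(0.5, -0.3) -180 [[-70, -60, -50, -30, -20, 20, 30, 40, 50, 60], [-70, -60, -50, -40, -30, -20, 20, 30, 40, 50, 60]]
(0.5, -0.3) -150 [[-70, -60, -50, -40, -30, -20, 20, 30, 40, 50, 60, 70], [-70, -60, -50, -40, -30, -20, 20, 30, 40, 50, 60, 70]]
(0.5, -0.3) -120 [[-70, -60, -50, -40, -30, -20, 20, 30, 40, 50, 60, 70], [-70, -60, -50, -40, -30, -20, 20, 30, 40, 50, 60, 70]]
(0.5, -0.3) -90 [[-70, -60, -50, -40, -30, -20, 20, 30, 40, 50, 60, 70], [-70, -60, -50, -40, -30, -20, 20, 30, 40, 50, 60, 70]]
(0.5, -0.3) -60 [[-60, -50, -40, -30, -20, 20, 30, 50, 60, 70], [-60, -50, -40, -30, -20, 20, 30, 40, 50, 60, 70]]
(0.5, -0.3) -30 [[-50, -40, -30, -20, 20, 30], [-50, -40, -30, -
[... 5525 characters left out ...]
0, -20, 20], [-70, -60, -50, -40, -30, -20, 20, 30, 40]]
(0.5, 0.0) 0 [[-60, -50, -40, -30, -20, 20, 30], [-60, -50, -40, -30, -20, 20, 30]]
(0.5, 0.0) 30 [[-70, -60, -50, -40, -30, -20, 20, 30, 40], [-70, -60, -50, -40, -30, -20, 20, 30]]
(0.5, 0.0) 60 [[-70, -60, -50, -40, -30, -20, 20, 30, 40, 50, 60, 70], [-70, -60, -50, -40, -30, -20, 30, 40, 50, 60, 70]]
(0.5, 0.0) 90 [[-70, -60, -50, -40, -30, -20, 20, 30, 40, 50, 60, 70], [-70, -60, -50, -40, -30, -20, 20, 30, 40, 50, 60, 70]]
(0.5, 0.0) 120 [[-70, -60, -50, -40, -30, -20, 20, 30, 40, 50, 60, 70], [-70, -60, -50, -40, -30, 20, 30, 40, 50, 60, 70]]
(0.5, 0.0) 150 [[-40, -30, -20, 20, 30, 40, 50, 60, 70], [-20, 20, 30, 40, 50, 60, 70]]
```

Run:
```python
from vis import *; from kin import *
np.set_printoptions(precision=4,suppress=True)
az=np.pi/2-.02
q,_=quat(az,0,1); h=np.array([.599,.103,.046])
st=robot.read_state; 
robot.movep(h+[0,0,.13],q); robot.command_gripper(.29); print(st()["time_s"],st()["eef_pos"],st()["width"])
print("stop",robot.line_to(h,v=.12,stop_force=8)); print(st()["eef_pos"],st()["wrist_force"])
robot.command_gripper(0); s=st(); print(s["eef_pos"],s["wrist_force"],s["width"],s["gripper_force"])
u=-np.array([np.cos(-.02),np.sin(-.02),0])
p0=st()["eef_pos"]
print("stop",robot.line_to(p0+u*.155,v=.1,stop_force=25)); s=st(); print(s["eef_pos"],s["wrist_force"],s["time_s"])
```

```text
4.225 [0.599 0.103 0.176] 0.29336995689599416
stop False
[0.5997 0.1033 0.0469] [-0.4767 -0.4845  0.193 ]
[0.6    0.103  0.0467] [ 2.484  -0.1533  1.8235] 0.11123665447301323 30.001081824302673
stop True
[0.4579 0.1049 0.0467] [ 2.9861  1.6468 -2.8624] 7.2167
```

The drawer reached its stop: it travelled 142 mm and met a hard stop. Now I'll release it and pick the brush.

```bash
cat > flip.py <<'E'
from vis import *; from kin import *
np.set_printoptions(precision=4,suppress=True)
st=robot.read_state; rad=np.radians
def rep(n):
    s=st(); print(n,"t",round(s["time_s"],2),s["eef_pos"],"F",s["wrist_force"],"w",round(s["width"],3),"gf",round(s["gripper_force"],1))
az=1.87-np.pi; d=np.array([np.cos(az),np.sin(az),0]); C=np.array([.5408,-.2558,0]); S=C.copy()
SG=1
E
python3 - <<'E'
from flip import *
pk=C+.026*d+.025*Z
for sg in(1,-1):
  print(sg,*[robot.solve_ik(*gp(P,az,rad(f),sg)) for P,f in((pk,-25),(S+.2*Z,-25),(S+.2*Z,65),(S+.076*Z,65),(S+.011*d+.072*Z,-65),(S+.2*Z,-65),(S+.2*Z,25),(S+.034*Z,25))],sep="\n")
robot.command_gripper(.29); p=st()["eef_pos"]; robot.line_to(p+[0,0,.1],v=.2); robot.command_gripper(1.0); rep("up")
E
```

```text
1
[ 0.7978  0.6987 -0.3099  1.4474 -0.0962  1.3469 -2.2808]
[ 0.8471  0.5118 -0.4102  1.3734 -0.1168  1.5974 -2.3733]
[ 0.7569  0.3412 -0.9974  2.142   1.514   1.409   2.4151]
[ 0.0757  0.4573 -0.2569  2.1851  1.5244  1.2219  2.1307]
[ 0.7759  1.0722 -0.1527  1.0216 -0.4916  2.0081 -2.1875]
[ 1.0029  0.9939 -0.6309  1.0245 -0.3054  2.0526 -2.4841]
None
[-0.7418  0.5014  1.0782  2.0572 -0.1125  0.5999 -2.5289]
-1
[ 1.1749  0.8943 -0.9248  1.431   0.341   1.3982  0.5621]
[ 1.2393  0.7308 -1.0875  1.3572  0.2539  1.63    0.4908]
[ 0.5641  0.269  -0.7779  2.1469  1.4551  1.3291 -0.7239]
[ 0.3892  0.5264 -0.5972  2.1745  1.6191  1.3667 -1.0009]
[ 1.1133  1.2588 -0.9168  1.0004  0.0154  1.9489  0.603 ]
[ 1.1442  1.1248 -1.0028  1.0161 -0.0753  2.0304  0.477 ]
[ 1.2394  0.2293 -1.1691  1.8597  0.6943  1.1114  0.1039]
[ 0.9218  0.4215 -0.8487  2.0036  0.9668  0.9022 -0.2015]
up t 9.68 [0.4601 0.1052 0.1478] F [-0.5167 -0.2678  0.7968] w 1.0 gf 0.0
```

```bash
sed -i 's/SG=1$/SG=-1/' flip.py
python3 - <<'E'
from flip import *
p,q=gp(C+.026*d+.025*Z,az,rad(-25),SG); zt=quat(az,rad(-25),SG)[1]
robot.movep(p-.12*zt,q); rep("pre")
s=robot.snapshot("top"); np.savez("top1.npz",**s); cv2.imwrite("pics/top1.png",s["image"])
print(robot.line_to(p,v=.15,stop_force=8)); rep("at"); robot.command_gripper(0); rep("grip")
robot.line_to(st()["eef_pos"]+[0,0,.13],v=.2); rep("lift")
p,q=gp(S+.17*Z,az,rad(65),SG); robot.movep(p,q); rep("turned")
s=robot.snapshot("side"); np.savez("side2.npz",**s); cv2.imwrite("pics/side2.png",s["image"])
a=s["image"][100:300,250:450]; cv2.imwrite("pics/v2.png",np.hstack([cv2.resize(a,(500,500)), cv2.resize(cv2.imread("pics/top1.png")[160:290,195:275],(300,500))]))
E
```

```text
pre t 11.32 [ 0.5621 -0.3191  0.118 ] F [-0.1692  0.741   0.3426] w 1.001 gf 0.0
False
at t 12.32 [ 0.5469 -0.2736  0.0088] F [ 0.6285 -1.1406  0.3203] w 1.005 gf 0.0
grip t 13.09 [ 0.5462 -0.2729  0.0078] F [0.1876 0.2885 0.9081] w 0.525 gf 29.9
lift t 13.89 [ 0.5455 -0.2731  0.1365] F [-0.0643 -0.1558  0.2016] w 0.53 gf 29.9
turned t 15.11 [ 0.5454 -0.2731  0.1612] F [ 0.8976  0.775  -1.2847] w 0.524 gf 29.9
```

View pics/v2.png

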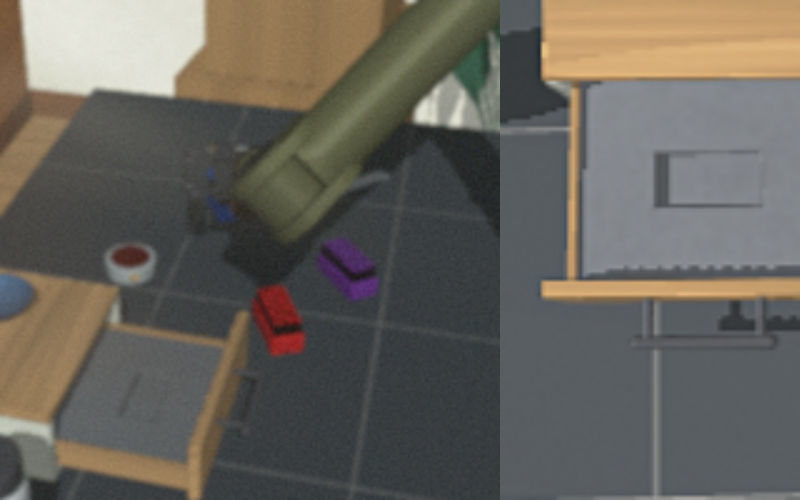

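The view shows the drawer fully out. The recess rim is at top px ~(236..265, 199..214), and the brush is held at 46 mm width but hidden by the arm. Now I'll stand it on its end.

Run:
```python
from flip import *
t=dict(np.load("top1.npz")); print("recess rim",[onz(t,p,.044) for p in((236.3,199.3),(265.1,199.3),(236.3,213.8),(265.1,213.8),(250.2,206.2))])
p,q=gp(S+.0795*Z,az,rad(65),SG); zt=quat(az,rad(65),SG)[1]
robot.line_to(p,v=.12); rep("near")
print(robot.line_to(p-[0,0,.009],v=.02,stop_force=3)); rep("down")
robot.command_gripper(1.0); rep("open")
robot.line_to(st()["eef_pos"]-.11*zt,v=.15); rep("back")
robot.line_to(st()["eef_pos"]+[0,0,.15],v=.25); rep("high")
for n in("top","side"):
    s=robot.snapshot(n); np.savez(n+"3.npz",**s); cv2.imwrite(f"pics/{n}3.png",s["image"])
a=cv2.imread("pics/top3.png")[170:270,310:410]; b=cv2.imread("pics/side3.png")[140:240,300:400]
cv2.imwrite("pics/v3.png",np.hstack([cv2.resize(a,(400,400)),cv2.resize(b,(400,400))]))
```

```text
recess rim [array([0.6145, 0.1484, 0.044 ]), array([0.6124, 0.0568, 0.044 ]), array([0.5682, 0.1484, 0.044 ]), array([0.566 , 0.0572, 0.044 ]), array([0.5914, 0.1043, 0.044 ])]
near t 16.06 [ 0.5463 -0.2722  0.0718] F [ 0.3293 -0.8888 -1.4003] w 0.525 gf 29.9
True
down t 16.34 [ 0.5465 -0.2724  0.0699] F [-0.42    0.8618  4.8845] w 0.521 gf 29.9
open t 17.29 [ 0.5457 -0.2722  0.0682] F [-0.2901  0.0999  0.4938] w 0.998 gf 0.0
back t 18.18 [ 0.5161 -0.1777  0.1144] F [ 0.4049 -0.6187  0.2583] w 1.001 gf 0.0
high t 18.93 [ 0.5153 -0.1787  0.2639] F [-0.1643 -0.3162 -0.8491] w 1.001 gf 0.0
```

View pics/v3.png

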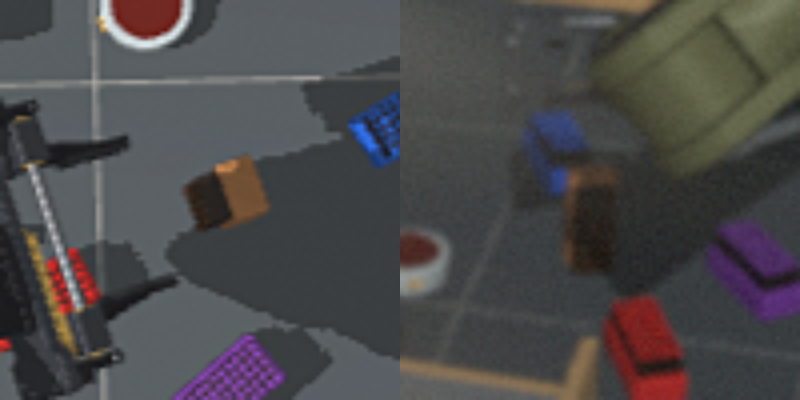

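The brush stands on its end, wooden back toward -y. The wood end is at top px (371,217) with bristles on the red brush's side. I'll regrasp from the back side and lay it bristles down.

Run:
```python
from flip import *
t=dict(np.load("top3.npz")); print("woodend seen",onz(t,(370.3,217.0),.096),"expected",S+.011*d)
g=S+.011*d+.072*Z; p,q=gp(g,az,rad(-65),SG); zt=quat(az,rad(-65),SG)[1]
robot.movep(p-.12*zt+.16*Z,q); rep("over"); robot.line_to(p-.10*zt,v=.2); rep("pre")
print(robot.line_to(p,v=.12,stop_force=6)); rep("at")
robot.command_gripper(0); rep("grip")
robot.line_to(st()["eef_pos"]+[0,0,.11],v=.2)
p2,q2=gp(S+.17*Z,az,rad(25),SG); robot.movep(p2,q2); rep("turned")
```

```text
woodend seen [ 0.5435 -0.2689  0.096 ] expected [ 0.544  -0.2663  0.    ]Traceback (most recent call last):
  File "<stdin>", line 4, in <module>
bench.Unreachable: the arm cannot take that pose within its joint ranges
```

Run:
```python
from flip import *
for f in(-65,-60,-55,-50,-45,-40):
  g=S+.0125*d+.072*Z; p,q=gp(g,az,rad(f),SG); zt=quat(az,rad(f),SG)[1]
  print(f,[(b,u) for b in(.12,.10,.08,.0) for u in(.16,.1,.05,0,) if robot.solve_ik(p-b*zt+u*Z,q) is not None])
  print([[h,k] for h in(.0,.02,.04,.08,.12) for k in(f+90,) if robot.solve_ik(*gp(S+(.034+h)*Z,az,rad(k),SG)) is not None])
```

```text
-65 [(0.0, 0.1), (0.0, 0.05), (0.0, 0)]
[[0.0, 25], [0.02, 25], [0.04, 25], [0.08, 25], [0.12, 25]]
-60 [(0.0, 0.16), (0.0, 0.1), (0.0, 0.05), (0.0, 0)]
[[0.0, 30], [0.02, 30], [0.04, 30], [0.08, 30], [0.12, 30]]
-55 [(0.08, 0), (0.0, 0.16), (0.0, 0.1), (0.0, 0.05), (0.0, 0)]
[[0.0, 35], [0.02, 35], [0.04, 35], [0.08, 35], [0.12, 35]]
-50 [(0.12, 0), (0.1, 0.05), (0.1, 0), (0.08, 0.05), (0.08, 0), (0.0, 0.16), (0.0, 0.1), (0.0, 0.05), (0.0, 0)]
[[0.0, 40], [0.02, 40], [0.04, 40], [0.08, 40], [0.12, 40]]
-45 [(0.12, 0.05), (0.12, 0), (0.1, 0.1), (0.1, 0.05), (0.1, 0), (0.08, 0.1), (0.08, 0.05), (0.08, 0), (0.0, 0.16), (0.0, 0.1), (0.0, 0.05), (0.0, 0)]
[[0.0, 45], [0.02, 45], [0.04, 45], [0.08, 45], [0.12, 45]]
-40 [(0.12, 0.1), (0.12, 0.05), (0.12, 0), (0.1, 0.1), (0.1, 0.05), (0.1, 0), (0.08, 0.16), (0.08, 0.1), (0.08, 0.05), (0.08, 0), (0.0, 0.16), (0.0, 0.1), (0.0, 0.05), (0.0, 0)]
[[0.0, 50], [0.02, 50], [0.04, 50], [0.08, 50], [0.12, 50]]
```

Run:
```python
from flip import *
g=S+.0125*d+.072*Z
p,q=gp(g+.16*Z,az,0,SG); robot.movep(p,q); rep("over")
p,q=gp(g,az,rad(-55),SG)
robot.movep(p+.12*Z,q); rep("pre")
print(robot.line_to(p,v=.12,stop_force=6)); rep("at")
robot.command_gripper(0); rep("grip")
robot.line_to(st()["eef_pos"]+[0,0,.10],v=.2)
p2,q2=gp(S+.16*Z,az,rad(35),SG); robot.movep(p2,q2); rep("turned")
p2,q2=gp(S+.039*Z,az,rad(35),SG); robot.line_to(p2,v=.12); rep("near")
print(robot.line_to(p2-[0,0,.008],v=.02,stop_force=3)); rep("down")
robot.command_gripper(1.0); rep("open")
zt=quat(az,rad(35),SG)[1]; robot.line_to(st()["eef_pos"]-.12*zt,v=.2); 
p,q=gp([.50,.0,.25],az,0,SG); robot.movep(p,q); rep("clear")
for n in("top","side"):
    s=robot.snapshot(n); np.savez(n+"4.npz",**s); cv2.imwrite(f"pics/{n}4.png",s["image"])
a=cv2.imread("pics/top4.png")[170:270,310:410]; b=cv2.imread("pics/side4.png")[140:240,300:400]
cv2.imwrite("pics/v4.png",np.hstack([cv2.resize(a,(400,400)),cv2.resize(b,(400,400))]))
```

```text
over t 20.12 [ 0.5439 -0.2656  0.2112] F [0.7541 0.2687 1.2643] w 1.002 gf 0.0
pre t 20.87 [ 0.5406 -0.2504  0.1818] F [0.1398 0.0632 0.798 ] w 0.997 gf 0.0
False
at t 22.02 [ 0.5404 -0.2531  0.062 ] F [-0.1673  0.2839  1.0145] w 1.001 gf 0.0
grip t 22.78 [ 0.5401 -0.2528  0.0611] F [ 1.3701  0.8827 -0.7147] w 0.528 gf 29.9
turned t 24.4 [ 0.5432 -0.2674  0.1436] F [ 0.501   0.5187 -0.5905] w 0.522 gf 29.9
near t 25.56 [ 0.5446 -0.2664  0.0241] F [-0.174   0.3483 -0.5696] w 0.528 gf 29.9
True
down t 25.88 [ 0.5448 -0.2666  0.0198] F [-0.8295  1.3301  4.1705] w 0.527 gf 29.9
open t 26.83 [ 0.5437 -0.2662  0.0184] F [-0.7551 -0.7923  0.1624] w 0.999 gf 0.0
clear t 28.48 [ 0.4992 -0.0017  0.2294] F [-1.0206 -0.7511  0.2643] w 1.0 gf 0.0
```

View pics/v4.png

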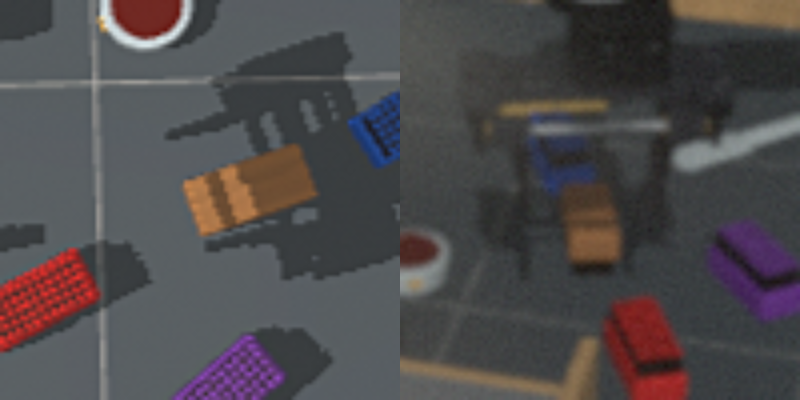

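The brush now lies bristles down, with the wooden back at top px ~(372,217). I'll fit its pose and refine the recess edges to sub-pixel.

Run:
```python
from flip import *
t=dict(np.load("top4.npz"));s=dict(np.load("side4.npz"))
mt=brushmask(t["image"],(372,218)); c=onz(t,(372.5,217.5),.048); print(c,"exp",S+.024*d,mt.sum())
print(fitbrush([t],[mt],[c[0],c[1],1.87,.048],flip=True,fixz=.048))
ms=brushmask(s["image"],(447-100,197),16); print(fitbrush([t,s],[mt,ms],[c[0],c[1],1.87,.048],flip=True))
t=dict(np.load("top1.npz")); g=cv2.cvtColor(t["image"],cv2.COLOR_BGR2GRAY).astype(int)
print("cols 230-272",g[202:211,230:272].mean(0).round().astype(int))
print("rows 194-220",g[194:220,243:260].mean(1).round().astype(int))
for r in (204,210): print(r,g[r,230:272])
print("handle rows, front; col 225-275 max dark", g[240:256,240:260].mean(1).round().astype(int))
```

```text
[ 0.546 -0.282  0.048] exp [ 0.5479 -0.2787  0.    ] 477
(array([ 0.5482, -0.2816,  1.8841,  0.0462]), [np.float64(0.9587138263665594)])
(array([ 0.5476, -0.2811,  1.889 ,  0.0512]), [np.float64(0.9566833269255415), np.float64(0.8289023927079378)])
cols 230-272 [136 136 136 136 139 138  95  81  87  82 127 138 136 135 135 135 135 136
 135 134 132 134 134 133 133 133 133 132 131 132 132 133 133 134 129 130
 133 133 133 134 134 135]
rows 194-220 [135 136 136 136 137 112 128 135 134 134 134 133 133 133 134 134 134 136
 139  90 133 137 136 136 135 136]
204 [134 134 137 137 139 138  95  81  88  83 127 138 135 135 135 135 137 135
 135 133 131 134 134 134 135 134 133 132 132 132 131 132 132 132 129 127
 131 132 132 133 134 134]
210 [137 135 134 134 139 139  95  81  87  83 127 137 136 135 136 135 135 136
 136 134 132 134 135 134 134 133 133 134 134 134 136 136 135 136 128 138
 138 134 136 137 135 135]
handle rows, front; col 225-275 max dark [87 88 83 80 81 80 95 75 94 96 82 93 93 93 93 93]
```

Run:
```python
from flip import *
B=np.array([.548,-.2813,0]); yb=1.886; Rc=np.array([.5925,.1035,0]); yr=np.pi/2-.02
opts=[]
for o in(0,-np.pi):
  for sg in(1,-1):
    k=[robot.solve_ik(*gp(P,a+o,0,sg)) for P,a in((B+.038*Z,yb),(B+.15*Z,yb),(Rc+.2*Z,yr),(Rc+.07*Z,yr))]
    if all(x is not None for x in k): opts.append((max(abs(x[6]) for x in k),o,sg))
opts.sort(); print(opts); _,o,sg=opts[0]
p,q=gp(B+.038*Z,yb+o,0,sg); robot.movep(p+.1*Z,q); print(robot.line_to(p,v=.15,stop_force=8)); rep("at")
robot.command_gripper(0); rep("grip"); zg=st()["eef_pos"][2]
robot.line_to(st()["eef_pos"]+.16*Z,v=.25)
p,q=gp(Rc+.2*Z,yr+o,0,sg); robot.movep(p,q); rep("over")
p=np.array([Rc[0],Rc[1],zg+.032]); robot.line_to(p+.016*Z,v=.15); rep("near")
print(robot.line_to(p-.003*Z,v=.02,stop_force=6)); rep("down"); print("above expected",st()["eef_pos"][2]-zg-.032)
```

```text
[(np.float64(0.6128688268403866), -3.141592653589793, -1), (np.float64(0.612868826840387), 0, 1), (np.float64(2.5618917372347454), -3.141592653589793, 1), (np.float64(2.5618917372347454), 0, -1)]
False
at t 30.57 [ 0.549  -0.2813  0.0201] F [ 0.096  -1.1929  0.1932] w 1.0 gf 0.0
grip t 31.34 [ 0.5482 -0.2813  0.019 ] F [ 1.0138 -0.4116  0.7877] w 0.528 gf 30.0
over t 33.58 [0.5927 0.1016 0.1804] F [-0.4152 -0.5934 -1.3235] w 0.526 gf 30.0
near t 34.48 [0.5933 0.1038 0.068 ] F [ 0.902   0.5937 -0.79  ] w 0.526 gf 30.0
True
down t 35.24 [0.5926 0.1035 0.051 ] F [0.4989 0.9766 3.493 ] w 0.525 gf 30.0
above expected -1.963984201514002e-05
```

The brush came to rest at exactly the recess floor height, so it is in. Next: release, retreat, verify.

Run:
```python
from flip import *
robot.command_gripper(.8); rep("open"); robot.line_to(st()["eef_pos"]+.17*Z,v=.2)
p,q=gp([.45,-.25,.28],-np.pi/2-.3,0,-1); robot.movep(p,q); rep("clear")
for n in("top","side"):
    s=robot.snapshot(n); np.savez(n+"5.npz",**s); cv2.imwrite(f"pics/{n}5.png",s["image"])
a=cv2.imread("pics/top5.png"); b=cv2.imread("pics/side5.png")[185:305,210:330]
cv2.imwrite("pics/v5.png",np.hstack([cv2.resize(a[160:260,200:300],(400,400)),cv2.resize(b,(400,400))]))
t=dict(np.load("top5.npz")); m=brushmask(a,(251,203),18); print(m.sum())
f=fitbrush([t],[m],[.5925,.1035,np.pi/2,.08],flip=True,fixz=.08); print(f)
```

```text
open t 35.98 [0.5915 0.103  0.0501] F [ 0.2464  0.3933 -0.4814] w 0.797 gf 0.0
clear t 38.4 [ 0.4507 -0.2486  0.2609] F [-0.2171  0.4276  0.1181] w 0.801 gf 0.0
475
(array([0.5928, 0.1026, 1.5447, 0.0837]), [np.float64(0.9366214549938348)])
```

View pics/v5.png

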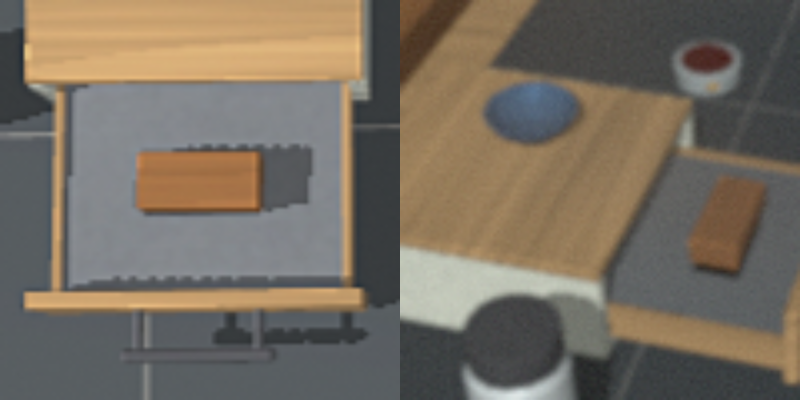

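The picture shows the brush seated level in the recess, its back at crop px (198,181), the drawer open and the bystanders visible in it in place. I'm handing in.

```bash
python3 -c "
from bench import robot
print(robot.close_job())"
```

```text
the job is handed in; nothing more can be done
None
```

I handed the job in at about 38 s of robot time: the drawer is out at its stop, and the brush lies released, bristles down, on the floor of the recess; the final camera check agreed, and no verdict came back on handing in.

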